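# Take the twist-lock pan off the portion scale with a loose ball in it

### The job

The chocolate ball on the portion scale has been weighed. Take the pan by the wooden sleeve of its bow handle, turn it a quarter turn anticlockwise so that its twist-lock lets go, lift it straight up off the scale and carry it over the open tan bin, always level, so that the loose ball stays in the middle of the pan and is never touched. Finish holding the pan still and level over the middle of the bin, a few centimetres above its rim, ready to be tipped: do not put it down, let it go or tip it, and leave everything else where it stands.

Things in the scene. Friction and masses are not known exactly. Their poses are not given: they have to be found in the camera images.
- scale: white kitchen portion scale fixed on the table, 200 mm deep, 166 mm wide, steel deck 42 mm high; a grey strip with a small display and three round keys along its front. Origin on the table under the pan's upright axis, which lies 117 mm behind the front edge. x points to the back of the scale, y to its left seen from the front, z up.
- scale_axis (a point): centre of the scale's twist-lock collar, on the deck (42 mm up; axes as the scale's). The collar, 86 mm across, 14 mm high, hidden under the pan, has a flange with notches on the left and right (+y, -y). It holds down the pan's two lugs, with 3 mm play up and sideways, until they stand in the notches; then the pan lifts straight out, 14 mm to be clear.
- pan_grip (a point): middle of the dark wooden sleeve on top of the pan's fixed bow handle: 60 mm long (x), 14 mm wide (y), 16 mm high; grip here. Thin steel legs run down to the rim at x = +-68 mm. 115 mm above the underside of the pan's foot, 90 mm above the floor's middle, 72 mm above the rim; x along the bow, z up. Pan, bow and all 0.26 to 0.4 kg.
- pan: round steel weighing pan, 138 mm across; origin at the centre of the underside of its foot, on the deck at the start; x along bow and lugs. Locked at the start: pan x is -2 to +10 degrees from scale x, anticlockwise from above. Stops let it turn from -6 to +93 degrees; from 78 on the lugs are free. Released, the bow lies straight across the scale.
- pan_floor (a point): middle (lowest point) of the pan's shallow dished floor, 25 mm above the underside of the foot; the floor rises 1 mm at 15 mm from the middle, 3 mm at 35 mm and 8 mm at 55 mm.
- ball_center (a point): centre of the loose hard chocolate ball, 30 mm across, 13 to 22 g, that lies in the middle of the pan's floor and rolls freely.
- bin_mid (a point): open tan plastic bin, loose, 173 mm (x) by 188 mm (y), 95 mm high, with two lidded portion cups lying in it; this point is its middle, 47 mm above the table; z up.
- bin: the same bin; origin at the centre of its underside.
- ball: the same ball (origin on its skin, turns as it rolls: use ball_center).
- timer_mid (a point): round white kitchen timer with a red bar, 62 mm across, 40 mm high; its middle, 20 mm up. A bystander.
- tape_mid (a point): roll of masking tape lying flat, 96 mm across, 25 mm high; its middle. A bystander.
- shaker_mid (a point): steel flour shaker, 67 mm across, 110 mm high; its middle, 55 mm up. A bystander.
- speaker_mid (a point): grey column speaker, 68 mm across, 178 mm high; its middle, 89 mm up. A bystander.

How it is judged:
On the way, in this order (a step that is already met when the one before it is completed fails the run):
1. the pan, still seated on the scale, is turned anticlockwise until its bow lies across the scale and the lugs stand under the notches (angle between the x axis of pan and the x axis of scale, either way round above 1.3 rad and z of pan in the frame of scale below 0.049 m), for 0.05 s.
2. the pan is lifted straight up out of the collar, the ball still in it (z of pan in the frame of scale above 0.06 m and horizontal distance between pan and scale_axis below 0.05 m and contact force between pan and scale below 0.2 N and contact force between the fingers and pan above 1 N), for 0.05 s.
At the end, for the whole second after the job is handed in: Gripper still holds the pan, free of bin and scale: pan middle within 40 mm (plan) of the bin middle, foot underside 105 to 200 mm above the table (bin rim: 95), level to 0.1 rad, slower than 0.03 m/s, ball within 15 mm of the middle of its floor (horizontal distance between pan and bin_mid below 0.04 m and height (world z) of pan between 0.105 and 0.2 m and angle between pan's own z axis and vertical below 0.1 rad and horizontal distance between ball_center and pan_floor below 0.015 m and distance between ball_center and pan_floor below 0.025 m and linear speed of pan below 0.03 m/s and contact force between the fingers and pan above 1 N and contact force between pan and scale below 0.2 N and contact force between pan and bin below 0.2 N); the arm keeps its last pose, push and grip.
It fails at once if the ball strays more than 30 mm from the middle of the pan or leaves it (horizontal distance between ball_center and pan_floor above 0.03 m or distance between ball_center and pan_floor above 0.045 m).
It fails at once if the robot touches the ball (contact force between the arm and ball above 0.2 N).
It fails at once if the pan is tilted more than 0.2 rad (angle between pan's own z axis and vertical above 0.2 rad).
It fails at once if the bin or a bystander (timer, tape, flour shaker, speaker) is moved more than 20 mm (distance of any of timer_mid, tape_mid, shaker_mid, speaker_mid, bin_mid from where it was at the start of the episode above 0.02 m).
It also fails if it takes over 61 s, if anything falls off the work surface, if the arm or the gripper's body presses on something with over 40 N, if the wrist force passes 120 N, or if a joint passes its speed limit or range.

### The arm

A 6-joint arm with a two-finger parallel gripper is mounted at the origin on a cart in front of the work surface, level with it; the furniture and walls round the work are solid. World frame = base frame: x ahead of the robot, y to its left, z up, the work surface at z = 0. Lengths are in m, angles in rad, forces in N, time in s.
With the tool pointing down it reaches from about 0.275 to 0.875 m from the base axis. Payload 12.5 kg.
Tool frame: the origin (TCP) lies at the very end of the fingers, on their centre line; the grasp point (between the pads) lies 19 mm behind it; z points along the fingers, y is the line along which they close (so a half turn about z gives the same grasp; the last joint's range is limited). The gripper opens to 85 mm and grips with 20 to 120 N. Pads are 22 mm wide; open, the fingers measure 114 mm over their backs; the gripper's body (76 mm by 85 mm) begins 54 mm behind the grasp point. The pads swing forward as they close: fully open they stand 13 mm farther back than shut.
Start: joints at [1.099, 0.351, 1.652, -0, 1.139, -0.085], TCP at [0.207, 0.509, 0.231] pointing down, gripper open.
Joint ranges: [-2.75, 2.75], [-0.79, 2.1], [0.01, 2.65], [-1.57, 4.71], [0.07, 3.14], [-2.87, 2.87]. Speed limits (rad/s): [2.22, 2.22, 2.79, 3.14, 3.14, 3.14].

### API

Orientations are given as a 3x3 rotation matrix whose columns are the frame's x, y, z axes.
In Python, from bench import manip gives the robot as it stands. Calls block until the motion is done:
- manip.move_ptp(position, orientation): joint-space move of the TCP to a pose.
- manip.move_l(position, attitude=None, max_speed=0.15): straight line of the TCP; attitude=None keeps the orientation; max_speed is the mean speed in m/s.
- manip.move_j(angles): joint-space move.
- manip.set_gripper(opening, effort=None): opening from 0.0 (shut) to 1.0 (fully open); effort is the grip in N (None keeps the last); returns when the fingers have stopped.
- manip.dwell(seconds).
- manip.inverse_kinematics(position, orientation): joint angles nearest the present ones, or None.
- manip.grab_frame(name): name is "side" or "top"; returns (picture, depth): 384x512x3 uint8, red, green, blue; 384x512 float32, m along the optical axis (not along the pixel's ray), 0 where there is no reading.
- manip.get_calibration(name): a dict with "camera_matrix" (3x3 intrinsics, pixels), "k1" (the pictures are not rectified: a ray, as slopes to the right and down, at radius r is drawn at 1 + k1 r^2 times it, then the intrinsics apply), "R" (3x3) and "t" (3): a world point X has camera coordinates R X + t. Camera axes: x right, y down, z forward; pixel columns grow to the right and rows downward; lengths in m; the calibration is good to about 2 mm. A picture is of the moment at which its call begins. get_calibration takes no time and is no camera call.
A pose or a line that the arm cannot do raises manip.Unreachable and nothing moves.
- manip.sign_off(): hands the job in; it is judged then, once.
Trained networks look in the newest picture that a camera, given by its name, has taken for a name from the list of things; names that differ only in an ending like _2 or _b are one class to them, and where a whole thing is asked for, a point or a joint stands for the part that bears it (a point fixed in the world has none). Each returns a list of dicts, best first, with "confidence" (0 to 1); they miss things now and then, are a little off and sometimes report something else, mostly with a low value. They report only what shows in the picture. A call takes as long as a camera call.
- manip.look_for(camera, name): "at" ([x, y, z] in m, in world coordinates, good to about 4 mm: the middle of the surface that is visible of it).
Readings, each from a call of its own:
- manip.current_time(): time.
- manip.current_qpos(): joint angles.
- manip.current_joint_vel(): joint speeds.
- manip.current_joint_torque(): joint torques, N m.
- manip.current_ee_pos(): TCP position.
- manip.current_tcp_rot(): TCP orientation.
- manip.current_force(): force on the tool from outside, world axes, zero at the start.
- manip.current_ft_torque(): the same for the moment, N m.
- manip.current_grip_width(): opening from 0.0 (shut) to 1.0 (fully open).
- manip.current_grip_force(): force on a finger pad.
Only numpy, scipy, OpenCV 4.12 (cv2) and the standard library are available. Lean on these libraries where they do the work, as an engineer would, in place of code of your own. Each camera call takes 0.05 s, during which the arm holds its last target. There are 200 camera calls.

## Working session

There is one attempt and no reset: what is moved stays moved. The work goes in short steps, each a Python script; the robot and the scene stay as the last script left them, time stands still between calls to the robot, and variables do not carry over. Pictures are saved under pics/ and viewed, at most 10 in all, crops included, and the job is handed in when it is done.

```bash
mkdir -p pics; ls
python3 - <<'E'
from bench import manip
import cv2,numpy as np
for c in ("top","side"):
    p,d=manip.grab_frame(c); cv2.imwrite(f"pics/{c}0.png",p[:,:,::-1]); np.savez(f"{c}0.npz",p=p,d=d)
    k=manip.get_calibration(c); print(c,k["camera_matrix"].tolist(),k["k1"],(-k["R"].T@k["t"]).round(3),k["R"].round(2).tolist())
    for n in ("scale","scale_axis","pan_grip","pan","pan_floor","ball_center","bin_mid","timer_mid","tape_mid","shaker_mid","speaker_mid"):
        print(n,[(np.round(r["at"],3).tolist(),round(r["confidence"],2)) for r in manip.look_for(c,n)[:2]])
print(manip.current_time())
print(manip.current_tcp_rot().round(3))
E
```

```text
pics
top [[375.0313840355492, 0.0, 245.67745020752142], [0.0, 375.0313840355492, 193.70336249259492], [0.0, 0.0, 1.0]] -0.09799140126447095 [ 0.3   -0.076  1.417] [[-0.02, -1.0, -0.0], [-0.98, 0.02, -0.19], [0.19, 0.0, -0.98]]
scale [([0.462, 0.214, 0.043], 0.59), ([0.554, -0.186, 0.006], 0.39)]
scale_axis [([0.465, 0.214, 0.043], 0.94)]
pan_grip [([0.529, 0.234, 0.079], 0.6), ([0.462, 0.214, 0.039], 0.51)]
pan [([0.528, 0.232, 0.075], 0.93), ([0.685, -0.357, 0.175], 0.56)]
pan_floor [([0.53, 0.236, 0.076], 0.94)]
ball_center [([0.529, 0.232, 0.094], 0.37)]
bin_mid [([0.555, -0.186, 0.009], 0.74)]
timer_mid [([0.617, 0.028, 0.028], 0.62)]
tape_mid [([0.454, 0.022, 0.02], 0.72)]
shaker_mid [([0.555, -0.467, 0.105], 0.64)]
speaker_mid [([0.683, -0.354, 0.177], 0.66), ([0.527, 0.233, 0.092], 0.24)]
side [[381.2396514178183, 0.0, 258.0063857358606], [0.0, 381.2396514178183, 193.31875561578113], [0.0, 0.0, 1.0]] -0.09637879037011836 [0.459 0.91  0.661] [[-0.99, -0.12, 0.01], [-0.07, 0.47, -0.88], [0.1, -0.87, -0.48]]
scale [([0.489, 0.297, 0.037], 0.84)]
scale_axis [([0.488, 0.287, 0.042], 0.67)]
pan_grip [([0.525, 0.242, 0.074], 0.67)]
pan [([0.531, 0.24, 0.073], 0.85)]
pan_floor [([0.53, 0.24, 0.082], 0.77)]
ball_center [([0.527, 0.246, 0.087], 0.56)]
bin_mid [([0.53, -0.114, 0.048], 0.85), ([0.528, 0.244, 0.092], 0.68)]
timer_mid [([0.616, 0.038, 0.025], 0.54), ([0.528, 0.241, 0.08], 0.2)]
tape_mid [([0.453, 0.032, 0.02], 0.87)]
shaker_mid [([0.563, -0.45, 0.069], 0.74)]
speaker_mid [([0.675, -0.333, 0.106], 0.81), ([0.532, -0.112, 0.049], 0.69)]
1.2
[[-0.926  0.377 -0.   ]
 [ 0.377  0.926 -0.   ]
 [-0.    -0.    -1.   ]]
```

View pics/top0.png

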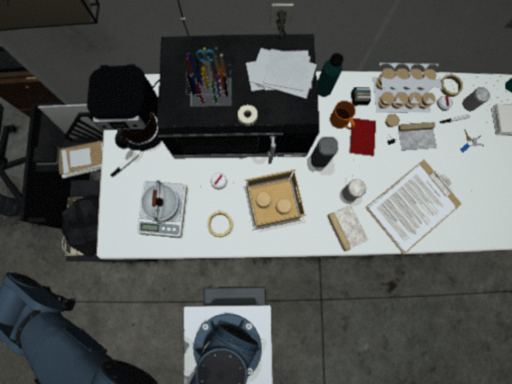

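View pics/side0.png

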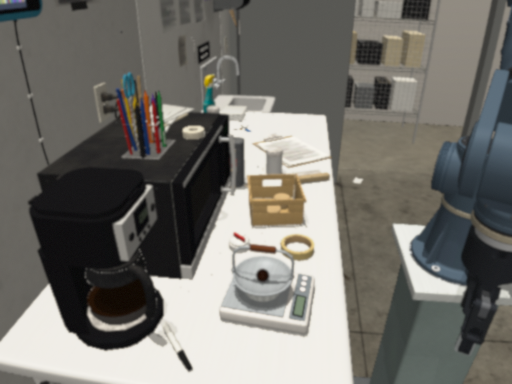

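The top picture shows the scale at about (162,208), the pan at (158,200), the bin at (275,200) and the microwave behind. The side picture shows the sleeve at about (263,248) above the ball at (263,275). Next I fit the sleeve, pan and scale using the depth images.

```bash
cat > h.py <<'E'
import numpy as np,cv2
from bench import manip
def cloud(c,d):
    k=manip.get_calibration(c);K=k["camera_matrix"]
    v,u=np.mgrid[:384,:512]
    uv=np.stack([u,v],-1).reshape(-1,1,2).astype(float)
    n=cv2.undistortPoints(uv,K,np.array([k["k1"],0,0,0,0.])).reshape(-1,2)
    P=np.c_[n,np.ones(len(n))]*d.reshape(-1,1)
    return ((P-k["t"])@k["R"]).reshape(384,512,3)
E
python3 - <<'E'
from h import *
for c,b in (("top",(130,170,65,80)),("side",(212,222,110,115))):
    z=np.load(f"{c}0.npz");p,d=z["p"],z["d"]; W=cloud(c,d)
    m=(d>0)
    x0,y0,w,h=b
    cv2.imwrite(f"pics/{c}crop.png",cv2.resize(p[y0:y0+h,x0:x0+w,::-1],None,fx=5,fy=5,interpolation=cv2.INTER_NEAREST) if c=="side" else cv2.resize(p[y0:y0+h,x0:x0+w,::-1],None,fx=7,fy=7,interpolation=cv2.INTER_NEAREST))
    X,Y,Z=W[...,0],W[...,1],W[...,2]
    g=m&(np.hypot(X-.53,Y-.235)<.09)&(Z>.125)&(Z<.19)
    vv,uu=np.nonzero(g)
    print(c,"high pts",len(vv))
    for v,u in list(zip(vv,uu))[:70]: print((u,v),W[v,u].round(3).tolist(),p[v,u].tolist())
    s=m&(np.hypot(X-.5,Y-.22)<.16)&(abs(Z-.042)<.007)
    q=W[s][:,:2].astype(np.float32); r=cv2.minAreaRect(q); print("deck",len(q),r,W[s][:,2].mean())
    g=m&(abs(X-.55)<.14)&(abs(Y+.18)<.15)&(abs(Z-.09)<.012)
    print("bin rim",g.sum(),cv2.minAreaRect(W[g][:,:2].astype(np.float32)))
E
```

```text
top high pts 121
(np.int64(156), np.int64(180)) [0.593, 0.239, 0.147] [171, 179, 180]
(np.int64(157), np.int64(180)) [0.593, 0.236, 0.145] [143, 152, 153]
(np.int64(158), np.int64(180)) [0.596, 0.235, 0.135] [143, 150, 149]
(np.int64(156), np.int64(181)) [0.588, 0.238, 0.152] [135, 145, 146]
(np.int64(157), np.int64(181)) [0.59, 0.236, 0.145] [101, 107, 108]
(np.int64(159), np.int64(181)) [0.593, 0.232, 0.13] [115, 122, 122]
(np.int64(156), np.int64(182)) [0.584, 0.237, 0.153] [123, 131, 134]
(np.int64(157), np.int64(182)) [0.584, 0.234, 0.154] [99, 103, 106]
(np.int64(155), np.int64(183)) [0.579, 0.239, 0.16] [150, 159, 162]
(np.int64(156), np.int64(183)) [0.579, 0.236, 0.159] [128, 136, 138]
(np.int64(155), np.int64(184)) [0.576, 0.239, 0.158] [152, 160, 162]
(np.int64(156), np.int64(184)) [0.576, 0.236, 0.157] [135, 144, 147]
(np.int64(155), np.int64(185)) [0.572, 0.239, 0.16] [149, 158, 162]
(np.int64(156), np.int64(185)) [0.572, 0.235, 0.161] [133, 141, 142]
(np.int64(155), np.int64(186)) [0.568, 0.238, 0.164] [139, 149, 152]
(np.int64(156), np.int64(186)) [0.569, 0.236, 0.158] 
[... 8169 characters left out ...]
4(247)) [0.549, 0.244, 0.162] [103, 58, 33]
(np.int64(254), np.int64(247)) [0.547, 0.243, 0.161] [104, 60, 34]
(np.int64(255), np.int64(247)) [0.545, 0.241, 0.161] [106, 60, 34]
(np.int64(256), np.int64(247)) [0.542, 0.244, 0.162] [107, 62, 35]
(np.int64(257), np.int64(247)) [0.54, 0.245, 0.164] [109, 63, 35]
(np.int64(258), np.int64(247)) [0.538, 0.243, 0.163] [110, 64, 37]
(np.int64(259), np.int64(247)) [0.536, 0.242, 0.162] [111, 65, 38]
deck 2398 ((0.5106008052825928, 0.2434358298778534), (0.1623765230178833, 0.19341813027858734), 84.71321868896484) 0.04025890319305825
bin rim 656 ((0.5768187046051025, -0.21154643595218658), (0.23881101608276367, 0.26908355951309204), 10.424635887145996)
```

View pics/topcrop.png

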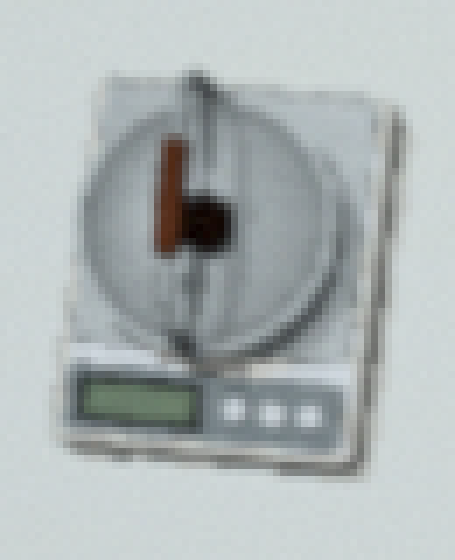

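View pics/sidecrop.png

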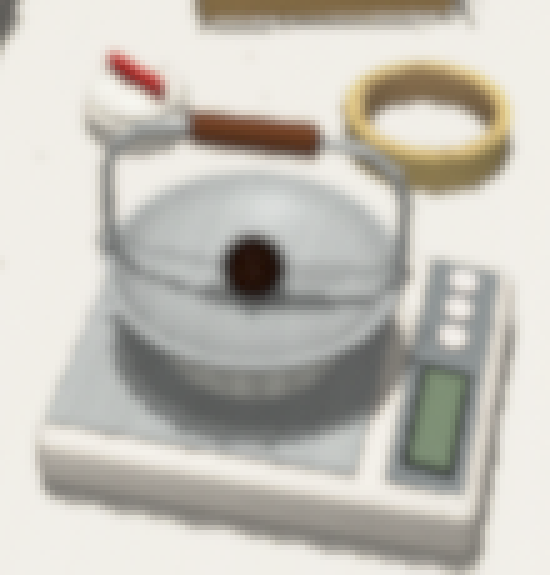

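The crops show the brown sleeve lying along the scale's depth, with the ball in the middle of the pan. The display is toward the robot, so scale x points to about -6° in the world frame. Next I refine the bow angle, axis and bin position and check IK.

Run:
```python
from h import *
for c in ("top","side"):
    z=np.load(f"{c}0.npz");p,d=z["p"].astype(int),z["d"]; W=cloud(c,d)
    X,Y,Z=W[...,0],W[...,1],W[...,2]; m=d>0
    near=m&(np.hypot(X-.53,Y-.24)<.09)
    br=p[...,0]-p[...,2]
    sl=near&(abs(Z-.16)<.014)&(br>25)
    bow=near&(abs(Z-.155)<.018)&(np.hypot(X-.53,Y-.24)<.06)
    for n,g in(("sleeve",sl),("bow",bow)):
        q=W[g]; l=cv2.fitLine(q[:,:2].astype(np.float32),cv2.DIST_HUBER,0,.01,.01).ravel()
        t=(q[:,:2]-l[2:])@l[:2]; a,b=np.percentile(t,[1,99]); mid=l[2:]+l[:2]*(a+b)/2
        print(c,n,len(q),"ang",np.degrees(np.arctan2(l[1]*np.sign(l[0]),abs(l[0]))).round(1),"mid",mid.round(4),"len",round(b-a,3),"z",np.percentile(q[:,2],[5,50,95]).round(3))
    rim=m&(np.hypot(X-.53,Y-.24)<.085)&(np.hypot(X-.53,Y-.24)>.055)&(abs(Z-.085)<.006)
    q=W[rim][:,:2]; A=np.c_[2*q,np.ones(len(q))]; s=np.linalg.lstsq(A,(q**2).sum(1),rcond=None)[0]
    print("rim",len(q),s[:2].round(4),np.sqrt(s[2]+s[:2]@s[:2]).round(4))
    g=m&(abs(X-.555)<.13)&(abs(Y+.19)<.13)&(Z>.075)&(Z<.105)&(br>30)
    n,lab,st,_=cv2.connectedComponentsWithStats(g.astype(np.uint8),connectivity=8); k=1+st[1:,4].argmax()
    for gg in (g,lab==k): print("bin",gg.sum(),[np.round(v,3).tolist() for v in cv2.minAreaRect(W[gg][:,:2].astype(np.float32))])
    mw=m&(Z>.19)&(Z<.5)&(X>.55)&(X<1)&(abs(Y)<.4); print("tall x min",np.percentile(X[mw],1) if mw.any() else None)
# IK options
for th in np.radians([-90,0,90,180]):
  for ang in (-4,40,81):
    a=np.radians(ang)+th; R=np.array([[np.cos(a),np.sin(a),0],[np.sin(a),-np.cos(a),0],[0,0,-1.]])
    o=[]
    for P in ([.528,.24,.26],[.528,.24,.138],[.555,-.19,.24]):
        q=manip.inverse_kinematics(P,R); o.append(None if q is None else np.round(q,2).tolist())
    print(np.degrees(th).round(),ang,o)
```

```text
top sleeve 48 ang 0.0 mid [0.5276 0.24  ] len 0.052 z [0.162 0.166 0.17 ]
top bow 106 ang -2.8 mid [0.53   0.2392] len 0.116 z [0.154 0.162 0.169]
rim 310 [0.5281 0.2412] 0.0632
bin 329 [[0.536, -0.177], [0.172, 0.181], 10.873]
bin 120 [[0.617, -0.164], [0.007, 0.172], 10.873]
tall x min 0.7054179080361779
side sleeve 159 ang -2.5 mid [0.5282 0.2445] len 0.055 z [0.156 0.162 0.164]
side bow 285 ang -3.4 mid [0.5299 0.2431] len 0.116 z [0.149 0.158 0.164]
rim 531 [0.5282 0.2415] 0.0639
bin 675 [[0.536, -0.179], [0.17, 0.19], 10.535]
bin 675 [[0.536, -0.179], [0.17, 0.19], 10.535]
tall x min 0.7038646125515295
-90.0 -4 [[0.35, 0.38, 1.54, -0.0, 1.23, -2.73], [0.35, 0.51, 1.66, -0.0, 0.97, -2.73], [-0.41, 0.41, 1.54, -0.0, 1.19, 2.8]]
-90.0 40 [[0.35, 0.38, 1.54, -0.0, 1.23, 2.79], [0.35, 0.51, 1.66, -0.0, 0.97, 2.79], [-0.41, 0.41, 1.54, -0.0, 1.19, 2.03]]
-90.0 81 [[0.35, 0.38, 1.54, -0.0, 1.23, 2.07], [0.35, 0.51, 1.66, -0.0, 0.97, 2.07], [-0.41, 0.41, 1.54, -0.0, 1.19, 1.32]]
0.0 -4 [[0.35, 0.38, 1.54, -0.0, 1.23, 1.99], [0.35, 0.51, 1.66, -0.0, 0.97, 1.99], [-0.41, 0.41, 1.54, -0.0
[... 288 characters left out ...]
-0.0, 1.23, 0.42], [0.35, 0.51, 1.66, -0.0, 0.97, 0.42], [-0.41, 0.41, 1.54, -0.0, 1.19, -0.34]]
90.0 40 [[0.35, 0.38, 1.54, -0.0, 1.23, -0.35], [0.35, 0.51, 1.66, -0.0, 0.97, -0.35], [-0.41, 0.41, 1.54, -0.0, 1.19, -1.11]]
90.0 81 [[0.35, 0.38, 1.54, -0.0, 1.23, -1.07], [0.35, 0.51, 1.66, -0.0, 0.97, -1.07], [-0.41, 0.41, 1.54, -0.0, 1.19, -1.82]]
180.0 -4 [[0.35, 0.38, 1.54, -0.0, 1.23, -1.15], [0.35, 0.51, 1.66, -0.0, 0.97, -1.15], [-0.41, 0.41, 1.54, -0.0, 1.19, -1.91]]
180.0 40 [[0.35, 0.38, 1.54, -0.0, 1.23, -1.92], [0.35, 0.51, 1.66, -0.0, 0.97, -1.92], [-0.41, 0.41, 1.54, -0.0, 1.19, -2.68]]
180.0 81 [[0.35, 0.38, 1.54, -0.0, 1.23, -2.64], [0.35, 0.51, 1.66, -0.0, 0.97, -2.64], None]
```

```bash
cat >> h.py <<'E'
AX=np.array([.528,.2415]); BIN=np.array([.536,-.179])
def R(deg):
    a=np.radians(deg); return np.array([[np.cos(a),np.sin(a),0],[np.sin(a),-np.cos(a),0],[0,0,-1.]])
def st(s=""):
    print(s,"t",round(manip.current_time(),2),"p",manip.current_ee_pos().round(4),"F",np.round(manip.current_force(),1),"M",np.round(manip.current_ft_torque(),2),"grip",round(float(manip.current_grip_width()),3),np.round(manip.current_grip_force(),1))
E
python3 - <<'E'
from h import *
manip.set_gripper(.6,40)
manip.move_ptp([*AX,.25],R(-3)); st("above")
manip.move_l([*AX,.138],max_speed=.08); st("down")
manip.set_gripper(0,45); st("closed")
for c in("side","top"):
    p,d=manip.grab_frame(c); np.savez(f"{c}1.npz",p=p,d=d)
    if c=="side": cv2.imwrite("pics/side1.png",cv2.resize(p[190:330,190:370,::-1],None,fx=4,fy=4))
E
```

```text
above t 3.42 p [0.5277 0.2419 0.2499] F [-0.7  0.4  0.6] M [ 0.03  0.01 -0.02] grip 0.598 0.0
down t 4.97 p [0.5282 0.2416 0.1385] F [-0.5  0.7 -0. ] M [-0.01 -0.04 -0.01] grip 0.597 0.0
closed t 5.38 p [0.5281 0.2412 0.1382] F [-0.5 -2.9  3.7] M [-0.66  0.07 -0.03] grip 0.156 44.0
```

View pics/side1.png

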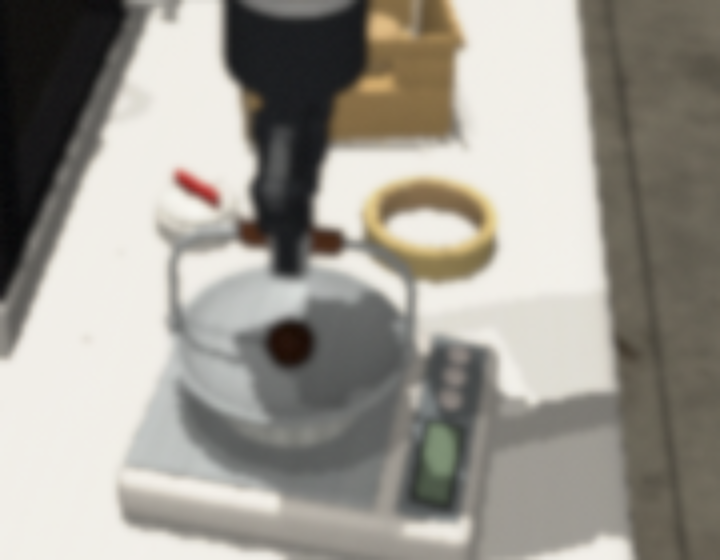

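The fingers hold the middle of the sleeve, at about (290,240), and the ball sits in the middle of the pan at (290,343). Now I turn it in steps.

Run:
```python
from h import *
manip.set_gripper(0,70); st("grip")
P=[*AX,.138]
for a in (8,32,56,80):
    manip.move_l(P,R(a),max_speed=.05); st(a); print(manip.current_joint_vel().round(2).tolist())
    if np.abs(manip.current_force()).max()>40 or abs(manip.current_ft_torque()[2])>3: break
manip.dwell(.5); st()
for c in("side","top"):
    p,d=manip.grab_frame(c); np.savez(f"{c}2.npz",p=p,d=d)
    if c=="side": cv2.imwrite("pics/side2.png",cv2.resize(p[190:330,190:370,::-1],None,fx=4,fy=4))
    for n in("ball_center","pan_floor","pan"): print(c,n,[(np.round(r["at"],3).tolist(),round(r["confidence"],2)) for r in manip.look_for(c,n)[:1]])
```

```text
grip t 5.7 p [0.5282 0.2414 0.1383] F [-1.  -4.   6.3] M [-0.8   0.13  0.02] grip 0.156 68.7
8 t 6.04 p [0.5282 0.2418 0.1382] F [0.8 1.  3.6] M [ 0.23 -0.13 -0.01] grip 0.152 68.6
[0.0, -0.0, 0.0, -0.0, 0.0, 0.02]
32 t 6.61 p [0.5279 0.2417 0.1381] F [0.2 2.  3.6] M [0.67 0.17 0.09] grip 0.154 68.7
[-0.0, 0.0, -0.0, -0.0, -0.0, -0.01]
56 t 7.17 p [0.5281 0.2414 0.1381] F [0.7 0.  4.4] M [0.18 0.07 0.06] grip 0.151 68.9
[-0.0, 0.0, 0.0, 0.0, -0.0, -0.01]
80 t 7.74 p [0.5283 0.2413 0.1382] F [ 1.7 -1.3  5.4] M [-0.26 -0.16  0.06] grip 0.15 69.0
[0.0, -0.0, 0.0, -0.0, 0.0, 0.0]
 t 8.24 p [0.5283 0.2413 0.1382] F [ 0.7 -0.4  4.6] M [-0.22 -0.19 -0.  ] grip 0.148 69.0
side ball_center [([0.526, 0.244, 0.077], 0.6)]
side pan_floor [([0.531, 0.24, 0.08], 0.76)]
side pan [([0.532, 0.241, 0.076], 0.77)]
top ball_center []
top pan_floor [([0.533, 0.206, 0.079], 0.65)]
top pan [([0.534, 0.204, 0.072], 0.84)]
```

View pics/side2.png

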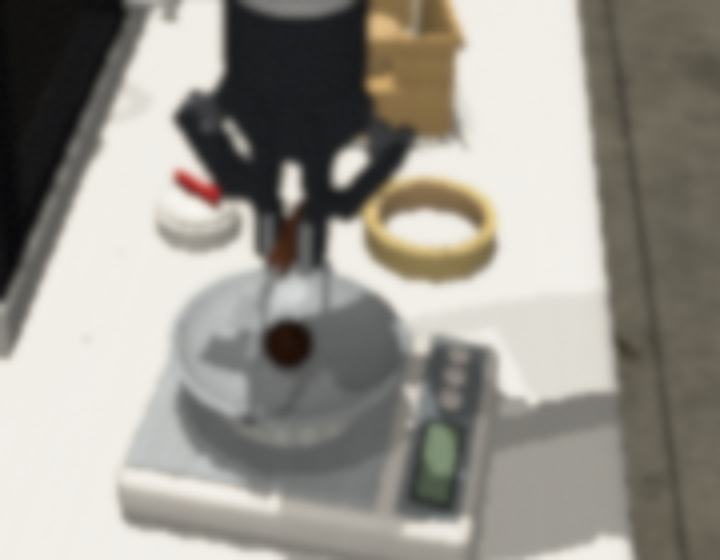

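The bow now lies across the scale, with the near leg reaching the rim at about (250,420) and the ball still central at (288,343). Moments stayed small, so it turned freely. I lift with a force check.

Run:
```python
from h import *
ok=True
for z in (.140,.142,.144,.147,.152):
    manip.move_l([*AX,z],max_speed=.02); st(z)
    if manip.current_force()[2]<-12: ok=False; break
if ok:
    manip.move_l([*AX,.175],max_speed=.03); st()
    manip.move_l([*AX,.245],max_speed=.05); st()
    manip.dwell(.3)
p,d=manip.grab_frame("side"); np.savez("side3.npz",p=p,d=d)
cv2.imwrite("pics/side3.png",cv2.resize(p[150:330,190:370,::-1],None,fx=3,fy=3))
```

```text
0.14 t 8.89 p [0.5274 0.2413 0.1393] F [ 0.3  0.6 -3.4] M [-0.06 -0.01  0.01] grip 0.153 68.2
0.142 t 9.14 p [0.5278 0.2414 0.1418] F [ 0.2  0.3 -3.2] M [-0.14  0.1   0.02] grip 0.152 68.2
0.144 t 9.39 p [0.528  0.2415 0.1441] F [-0.5 -0.4 -3.1] M [-0.2   0.09  0.01] grip 0.15 68.3
0.147 t 9.69 p [0.5281 0.2415 0.1472] F [-1.1 -1.1 -2.7] M [-0.25  0.07  0.03] grip 0.151 68.3
0.152 t 10.09 p [0.5281 0.2416 0.1522] F [-0.1 -0.1 -3.6] M [ 0.03 -0.01 -0.04] grip 0.147 68.2
 t 11.01 p [0.5279 0.2415 0.1748] F [ 0.5  0.4 -4.4] M [-0.05 -0.05 -0.02] grip 0.153 68.2
 t 12.56 p [0.5279 0.2415 0.2447] F [ 0.1 -0.3 -3.8] M [-0.   -0.01  0.06] grip 0.151 68.2
```

View pics/side3.png

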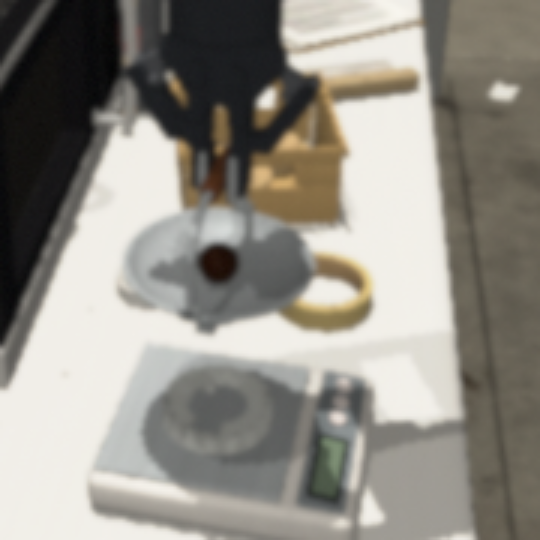

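The pan is off the collar and level, with the ball central at (218,262). Now I carry it to the bin.

Run:
```python
from h import *
manip.move_l([*BIN,.245],max_speed=.06); st("over")
manip.dwell(1.5); manip.move_l([*BIN,.237],max_speed=.02); manip.dwell(1.5); st("end")
for c in("side","top"):
    p,d=manip.grab_frame(c)
    if c=="side": cv2.imwrite("pics/side4.png",cv2.resize(p[90:260,190:370,::-1],None,fx=4,fy=4))
    else: cv2.imwrite("pics/top4.png",cv2.resize(p[120:260,130:370,::-1],None,fx=3,fy=3))
    for n in("ball_center","pan_floor","pan","bin_mid","speaker_mid"): print(c,n,[(np.round(r["at"],3).tolist(),round(r["confidence"],2)) for r in manip.look_for(c,n)[:1]])
```

```text
over t 20.07 p [ 0.536 -0.179  0.245] F [ 0.9 -0.1 -4.1] M [ 0.07 -0.    0.02] grip 0.149 68.2
end t 23.62 p [ 0.536 -0.179  0.237] F [-0.5 -0.1 -5.2] M [ 0.02 -0.01 -0.08] grip 0.15 68.2
side ball_center [([0.532, -0.168, 0.186], 0.39)]
side pan_floor [([0.542, -0.182, 0.182], 0.58)]
side pan [([0.542, -0.18, 0.175], 0.78)]
side bin_mid [([0.526, -0.111, 0.048], 0.62)]
side speaker_mid []
top ball_center []
top pan_floor [([0.544, -0.214, 0.177], 0.41)]
top pan [([0.543, -0.218, 0.172], 0.4)]
top bin_mid [([0.462, 0.029, 0.02], 0.75)]
top speaker_mid [([0.685, -0.359, 0.176], 0.79)]
```

View pics/side4.png

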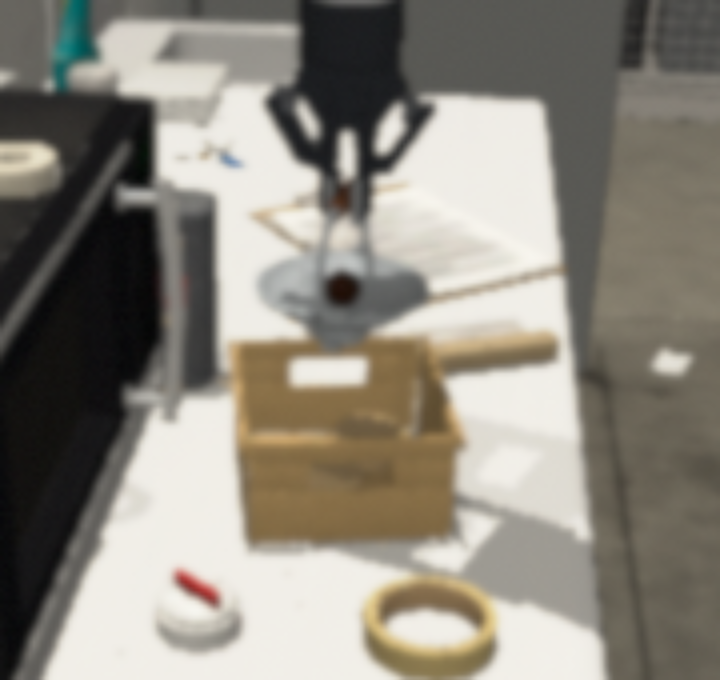

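View pics/top4.png

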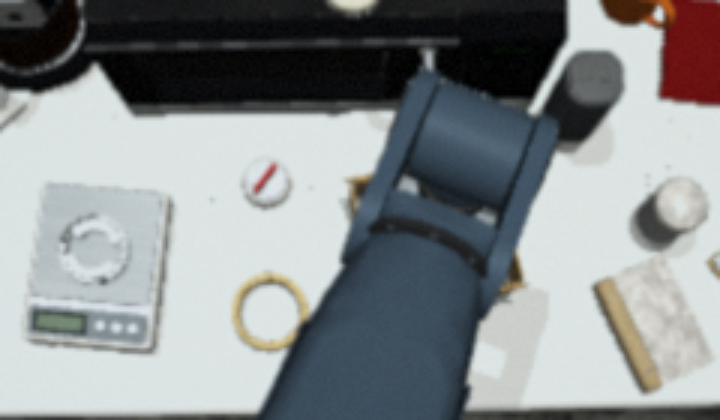

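The pan hangs level over the bin with the ball central at about (342,288), and the bystanders are where they were. I hand the job in.

```bash
python3 -c "
from bench import manip
print(manip.sign_off())"
```

```text
the job is handed in; nothing more can be done
None
```

I turned the pan to release it, lifted it off the scale and carried it over the bin. When I handed the job in, it was held still and level there, foot about 141 mm above the table, with the ball looking central; the hand-in returned no verdict.

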